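# Lock the screwdriver and the flush cutter away in the tool box

## Task

The board is finished, so lock its hand tools away: drop the screwdriver lengthwise into the narrow lane of the blue tool box (on the hasp side) and the flush cutter flat into the wide lane, each from just above the box and not from a height. Then swing the lid fully shut so that its hasp plate drops over the staple, and push the brass slide bolt all the way through the staple's loop. Leave the jar, the carton and the tin where they stand.

Things in the scene. Friction and masses are not known exactly. Their poses are not given: they have to be found in the camera images.
- toolbox: Blue sheet-steel tool box fixed to the bench: 112 (x) x 186 (y) mm, open rim 56 mm high, walls 3 mm. Origin: centre of its underside; x from the hasp side to the hinge side, y along its length, z up. A divider 3 mm thick at x = -13.5 mm, top 11 mm below the rim, parts it into two lanes along y. Staple and bolt stand on a bracket on the hasp side, out to x = -98 mm.
- narrow_lane (a point): Centre of the floor of the narrow lane (hasp side), 7 mm above the bench, 49 mm below the rim; axes as the tool box. The lane is 38 mm wide (box x -53 to -15 mm) and 180 mm long (y).
- wide_lane (a point): Centre of the floor of the wide lane (hinge side), 7 mm above the bench, 49 mm below the rim; axes as the tool box. The lane is 65 mm wide (box x -12 to +53 mm) and 180 mm long (y).
- lid (a joint): Lid angle about the rim on the hinge side, rad: 0 shut; starts open at 1.95 to 2.12, leaning back; limit 2.2. Stiff torque hinge: it stays where it is left, takes 2 to 4 N at the free edge and must be pushed all the way down. Plate 192 mm wide, 3 mm thick, 8 mm skirts; the outer face is on top when shut, 59.5 mm above the bench.
- lid_hinge (a point): Middle of the lid's hinge axis, at box x = +56, z = 56.5 mm. Turns with the lid: y is the hinge axis, -x runs along the lid's underside to its free edge, z is the outward normal of the outer face.
- lid_edge (a point): Middle of the lid's free edge on its outer face, 115 mm from the hinge; axes as lid_hinge. From here the steel hasp plate, 24 mm wide and 3 mm thick with a slot 26 x 12 mm, reaches 39 mm farther out; it drops over the staple as the lid shuts.
- bolt (a joint): Travel of the brass slide bolt along the box's +y, m: starts drawn back at 0 to 0.006, stop at 0.034. Round rod 8 mm thick in two saddles on the bracket; 1.5 N of friction, stays where left. With the lid shut it passes over the hasp plate through the staple's loop (12 mm inside width) and locks it; with the lid ajar the hasp plate is in its way.
- bolt_knob (a point): Centre of the top face of the bolt's upright knob, 99.5 mm above the bench: 15 mm diameter in its upper 10 mm, 11 mm below. Moves with the bolt; axes as the tool box. At bolt = 0 it is at box x = -78, y = -64 mm. The staple (box x = -78, y = 0) and saddles reach up to 76 mm, so the knob's upper 20 mm can be pushed or pinched freely.
- screwdriver: Screwdriver with a red handle, 150 mm long, about 60 g, lying on the bench. Origin: underside at mid-length; y along it towards the handle end, z up. The handle runs from y = 0 to +70 mm, 20 mm wide (x), 18 mm high; the shaft, 5 mm thick, from 0 to -80 mm, 9 mm above the underside.
- screwdriver_mid (a point): On the screwdriver's axis at mid-length, 9 mm above its underside; axes as the screwdriver.
- screwdriver_grip (a point): On the axis of the screwdriver's handle, 30 mm from mid-length, 9 mm above the underside, near its balance point; axes as the screwdriver. Grip here across x (20 mm wide).
- cutter: Flush cutter with red handles, 128 mm long, 45 mm wide, 12 mm high, about 70 g, lying flat. Origin: underside at mid-length; y along it from the jaws (y = -64 mm) to the handle ends (y = +64 mm), z up.
- cutter_grip (a point): On the cutter's centre line, 27 mm from mid-length towards the handles, 5.5 mm above the underside; axes as the cutter. Here it is 43 mm wide (x) over nearly parallel flanks; grip across x. The balance point is about 12 mm nearer to the jaws.
- flux_jar: Amber jar with white cap, 44 mm diameter, 47 mm high; bystander. Origin: centre of underside.
- carton: White carton 50 x 62 x 55 mm high; bystander. Origin: centre of underside.
- tinner: Small flat round tin, 38 mm diameter, 19 mm high; bystander. Origin: centre of underside.
Things that resemble listed ones, but are neither listed nor needed, are in the scene too. There is more than one size of the screwdriver; the job needs the middle-sized.

How it is judged:
By the outcome, as a careful person would: the job done as asked, in the order asked, and still so for the second after the job is handed in, with the robot touching nothing.
It also fails if it takes over 72 s, if anything falls off the work surface, if the arm or the gripper's body presses on something with over 40 N, if the wrist force passes 120 N, or if a joint passes its speed limit or range.

## Robot

A 6-joint arm with a two-finger parallel gripper is mounted at the origin on a cart in front of the work surface, level with it; the furniture and walls round the work are solid. World frame = base frame: x ahead of the robot, y to its left, z up, the work surface at z = 0. Lengths are in m, angles in rad, forces in N, time in s.
With the tool pointing down it reaches from about 0.325 to 0.85 m from the base axis. Payload 4.4 kg.
Tool frame: the origin (TCP) lies at the very end of the fingers, on their centre line; the grasp point (between the pads) lies 19 mm behind it (bot.hold_point_z is the distance from the TCP to the grasp point, in m); y points along the fingers, x is the direction in which the jaws open and shut, and the axes are right-handed (so a half turn about y gives the same grasp; the last joint's range is limited). The gripper opens to 94 mm and grips with 3 to 60 N. Pads are 16 mm wide; open, the fingers measure 119 mm over their backs; the gripper's body (75 mm by 177 mm) begins 78 mm behind the grasp point.
Start: joints at [1.155, 0.207, 1.542, -0, 1.393, -0.15], TCP at [0.151, 0.555, 0.205] pointing down, gripper open.
Joint ranges: [-2.73, 2.73], [-0.86, 2.22], [0.23, 2.46], [-1.11, 4.25], [0.08, 2.63], [-2.82, 2.82]. Speed limits (rad/s): [2.79, 2.79, 3.14, 3.14, 3.14, 3.14].

## Interface

Orientations are given as a unit quaternion [x, y, z, w].
In Python, from bench import bot gives the robot as it stands.
- The arm moves only by the tool jog_arm, never from a script. Its argument "deltas" is a list of rows, each a list of 7 numbers: the shift along the tool's x, y, z in m, then the turn, a rotation vector about the tool's x, y, z in rad, then the opening, from 0 (shut) to 1 (fully open). In form: [[dx, dy, dz, rx, ry, rz, claw], ...]. A call has 1 to 8 rows; each row shifts and turns the commanded pose from where the row before left it, along the tool's axes as they then stand; what a row does not reach is not made up. A row lasts 1/12 s, in which the tool goes at most 41.7 mm and 7.16 degrees, less where a joint would pass 70% of its speed; a pose out of reach is approached as far as the arm can. A call with a gripper value outside its range is refused whole. The fingers move at their own pace and stop on an object; "grip_force" is the grip in N (left out, the last holds). Time passes only in rows, so rows that do not move let the fingers close. It gives the time, the measured TCP pose, the force and the opening at its end, in the units of the state.
- bot.get_obs(): the state, without advancing time (a new reading comes with each control period).
- bot.snapshot(name): name is "scene" or "top" or "wrist"; returns a dict with "frame" (420x560x3 uint8, red, green, blue), "depth" (420x560 float32, m along the optical axis (not along the pixel's ray), 0 where there is no reading), "intrinsics" (3x3 intrinsics, pixels), "k1" (the pictures are not rectified: a ray, as slopes to the right and down, at radius r is drawn at 1 + k1 r^2 times it, then the intrinsics apply), "rvec" (rotation vector, rad) and "tvec" (3), from world to camera coordinates, as OpenCV has them. Camera axes: x right, y down, z forward; pixel columns grow to the right and rows downward; lengths in m; the calibration is good to about 2 mm. A picture is of the moment at which its call begins.
- bot.close_job(): hands the job in, once; it reports no verdict.
The state is a dict: "t": time; "joints": joint angles; "dq": joint speeds; "tau": joint torques, N m; "tcp_pos": TCP position; "tcp_rot": TCP orientation; "contact_force": force on the tool from outside, world axes, zero at the start; "moment": the same for the moment, N m; "grip_width": opening from 0.0 (shut) to 1.0 (fully open).
Only numpy, scipy, OpenCV 4.12 (cv2) and the standard library are available. Lean on these libraries where they do the work, as an engineer would, in place of code of your own. Each camera call takes 0.05 s, during which the arm holds its last target. There are 200 camera calls.

## Working session

There is one attempt and no reset: what is moved stays moved. The work goes in short steps, Python scripts to look and compute and a tool call to move; the robot and the scene stay as the last step left them, time stands still between calls to the robot, and variables do not carry over. Pictures are saved under pics/ and viewed, about 8 in all and at most 12, crops included, and the job is handed in when it is done.

Besides the shell and the picture viewer there is one more tool, called as name(argument=value, ...), one argument or row to a line, values as JSON. jog_arm: Moves the arm, as the interface text tells. Its arguments: {"type":"object","properties":{"deltas":{"type":"array","items":{"type":"array","items":{"type":"number"}}},"grip_force":{"type":"number"}},"required":["deltas"]}

```bash
mkdir -p pics; cat > h.py <<'E'
import numpy as np,cv2,pickle
from scipy.spatial.transform import Rotation as R
from bench import bot
def snap(n):
    s=bot.snapshot(n); pickle.dump(s,open(f'{n}.pkl','wb')); return s
def load(n): return pickle.load(open(f'{n}.pkl','rb'))
def rays(s,px):
    K=np.array(s['intrinsics']);k=s['k1']
    d=(np.atleast_2d(px).astype(float)-K[:2,2])/[K[0,0],K[1,1]]
    u=d.copy()
    for _ in range(20): u=d/(1+k*(u**2).sum(1,keepdims=True))
    return np.c_[u,np.ones(len(u))]
def cam(s):
    Rm=cv2.Rodrigues(np.array(s['rvec'],float))[0]; return Rm,np.array(s['tvec'],float).ravel()
def onplane(s,px,z):
    Rm,t=cam(s); o=-Rm.T@t; d=rays(s,px)@Rm
    return o+d*((z-o[2])/d[:,2])[:,None]
def cloud(s):
    v,u=np.mgrid[0:420,0:560]; px=np.c_[u.ravel(),v.ravel()]
    Rm,t=cam(s); p=rays(s,px)*s['depth'].reshape(-1,1)
    return ((p-t)@Rm).reshape(420,560,3)
def proj(s,P):
    Rm,t=cam(s); p=np.atleast_2d(P)@Rm.T+t; u=p[:,:2]/p[:,2:]; K=np.array(s['intrinsics'])
    u=u*(1+s['k1']*(u**2).sum(1,keepdims=True)); return u*[K[0,0],K[1,1]]+K[:2,2]
E
python3 - <<'E'
from h import *
a=[]
for n in ['scene','top','wrist']:
    s=snap(n); a.append(s['frame'][...,::-1])
    Rm,t=cam(s); print(n,-Rm.T@t,s['k1'],np.array(s['intrinsics'])[0])
cv2.imwrite('pics/scene.png',a[0]); cv2.imwrite('pics/top.png',cv2.resize(a[1],(800,600)))
print(bot.get_obs(),bot.hold_point_z)
E
```

```text
scene [ 0.20104131 -0.69381875  0.918436  ] 0.05319091134173321 [486.17767572   0.         280.378862  ]
top [0.46360258 0.01899273 1.05169814] 0.03202851536007695 [394.52127606   0.         275.87904086]
wrist [0.07562563 0.57528991 0.38307075] 0.008593014556466008 [341.95346797   0.         279.30661206]
{'t': 0.15, 'joints': array([ 1.15449005e+00,  2.07228565e-01,  1.54257407e+00, -6.91937822e-07,
        1.39351167e+00, -1.50479144e-01]), 'dq': array([-0.00115158, -0.00271294, -0.00513978,  0.00109864, -0.0007479 ,
       -0.0019065 ]), 'tau': array([ 8.99171009e-04, -3.71313179e+01, -2.81814373e+01,  6.98260451e-02,
        3.26864223e-02, -8.18973399e-05]), 'tcp_pos': array([0.15080858, 0.55424316, 0.20457964]), 'tcp_rot': array([ 0.56214415,  0.42879511, -0.42986206, -0.56155794]), 'contact_force': array([-0.52560248, -0.75006225,  0.10395293]), 'moment': array([-0.02015204, -0.04602795, -0.00081357]), 'grip_width': 1.000755100233829} 0.0188
```

View pics/top.png

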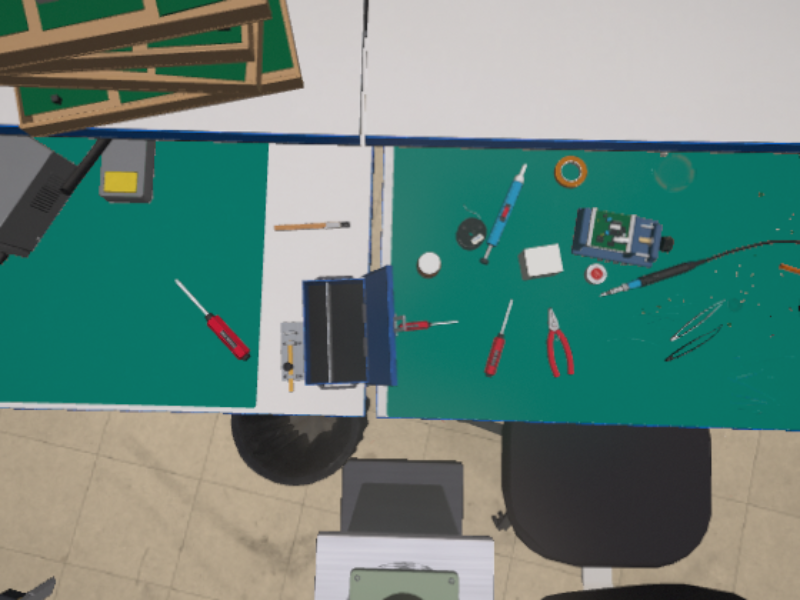

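View pics/scene.png

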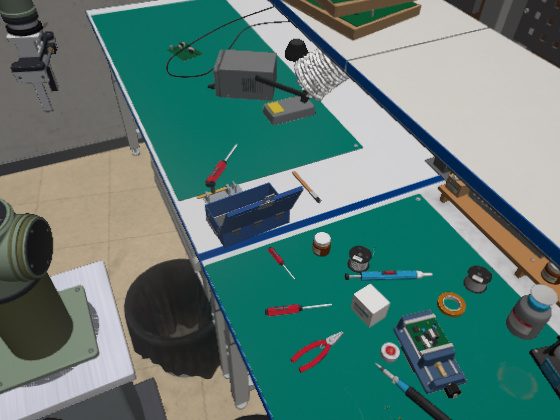

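The top view shows three red-handled screwdrivers: a large one at (212,320), a small one at (430,324) and one between at (500,338). The cutter is at (560,343), the box at (335,330) with its hasp side on the left, and the bolt knob at (288,367). Next I measure lengths and poses.

```bash
python3 - <<'E'
from h import *
for n in ['top','scene']:
    s=load(n); hsv=cv2.cvtColor(s['frame'],cv2.COLOR_RGB2HSV); C=cloud(s)
    H,S,V=hsv[...,0],hsv[...,1],hsv[...,2]
    m=(((H<6)|(H>172))&(S>140)&(V>70)).astype(np.uint8)
    k,l,st,ce=cv2.connectedComponentsWithStats(m)
    print(n)
    for i in range(1,k):
        if st[i,4]<25: continue
        ys,xs=np.nonzero(l==i); P=onplane(s,np.c_[xs,ys],0.009)
        c=P[:,:2].mean(0); w,v=np.linalg.eigh(np.cov((P[:,:2]-c).T)); q=(P[:,:2]-c)@v
        print(ce[i].round(),st[i,4],'c',c.round(4),'ax',v[:,1].round(3),'ext',(np.ptp(q,axis=0)).round(4))
    # box: blue points near rim height
    Z=C[...,2]; b=(H>100)&(H<125)&(S>100)&(C[...,0]<.6)&(abs(C[...,1])<.45)
    for lo,hi in [(.045,.065),(.1,.25)]:
        mm=b&(Z>lo)&(Z<hi); P=C[mm]
        if len(P)>20: print('blue',lo,len(P),P.min(0).round(3),P.max(0).round(3),cv2.minAreaRect(P[:,:2].astype(np.float32)))
    kn=(Z>.085)&(Z<.11)&(C[...,0]<.5)&(C[...,1]>.1)&(C[...,1]<.25)&(C[...,0]>.2)
    ys,xs=np.nonzero(kn); print('knob px',len(xs),xs.mean() if len(xs) else 0,ys.mean() if len(xs) else 0,C[kn].mean(0) if len(xs) else 0)
s=load('top'); 
A=cv2.resize(s['frame'][150:300,190:290,::-1],None,fx=4,fy=4,interpolation=cv2.INTER_CUBIC)
B=cv2.resize(s['frame'][195:275,270:410,::-1],None,fx=2.85,fy=2.85,interpolation=cv2.INTER_CUBIC)
B=cv2.copyMakeBorder(B,0,600-B.shape[0],0,0,cv2.BORDER_CONSTANT)
cv2.imwrite('pics/crop.png',np.hstack([A,B])[:,:800])
E
```

```text
top
[417. 191.] 34 c [ 0.6376 -0.3429] ax [0.629 0.777] ext [0.0172 0.017 ]
[159. 235.] 294 c [0.5022 0.3366] ax [-0.71  -0.704] ext [0.0256 0.0935]
[293. 227.] 42 c [ 0.5334 -0.017 ] ax [-0.078  0.997] ext [0.0126 0.037 ]
[391. 246.] 222 c [ 0.4891 -0.2748] ax [-0.981 -0.194] ext [0.0415 0.0842]
[346. 248.] 111 c [ 0.4821 -0.1563] ax [-0.958  0.285] ext [0.0157 0.0683]
blue 0.045 196 [0.42  0.07  0.045] [0.599 0.193 0.065] ((0.5125676989555359, 0.1309397667646408), (0.17946895956993103, 0.1149682030081749), 3.4133434295654297)
blue 0.1 924 [0.425 0.022 0.1  ] [0.6   0.063 0.168] ((0.5132820010185242, 0.043239787220954895), (0.17494842410087585, 0.033928338438272476), 2.841754198074341)
knob px 31 200.4516129032258 256.4193548387097 [0.4507247  0.20726523 0.09927906]
scene
[217. 171.] 154 c [0.5083 0.3434] ax [0.705 0.71 ] ext [0.026  0.0966]
[275. 255.] 83 c [ 0.5287 -0.0086] ax [-0.143  0.99 ] ext [0.0141 0.0528]
[283. 310.] 210 c [ 0.4792 -0.158 ] ax [-0.966  0.258] ext [0.0211 0.0701]
[311. 354.] 386 c [ 0.487  -0.2769] ax [-0.977 -0.212] ext [0.0426 0.0855]
[390. 350.] 58 c [ 0.6393 -0.3368] ax [0.075 0.997] ext [0.0179 0.0195]
blue 0.045 442 [0.418 0.065 0.045] [0.6   0.197 0.065] ((0.5112751722335815, 0.1324191391468048), (0.18238842487335205, 0.12972573935985565), 2.811751127243042)
blue 0.1 853 [0.424 0.013 0.1  ] [0.6   0.057 0.187] ((0.5118499994277954, 0.03459685295820236), (0.17598417401313782, 0.043256551027297974), 0.7550891041755676)
knob px 32 211.90625 183.96875 [0.44946198 0.20329234 0.09655603]
```

View pics/crop.png

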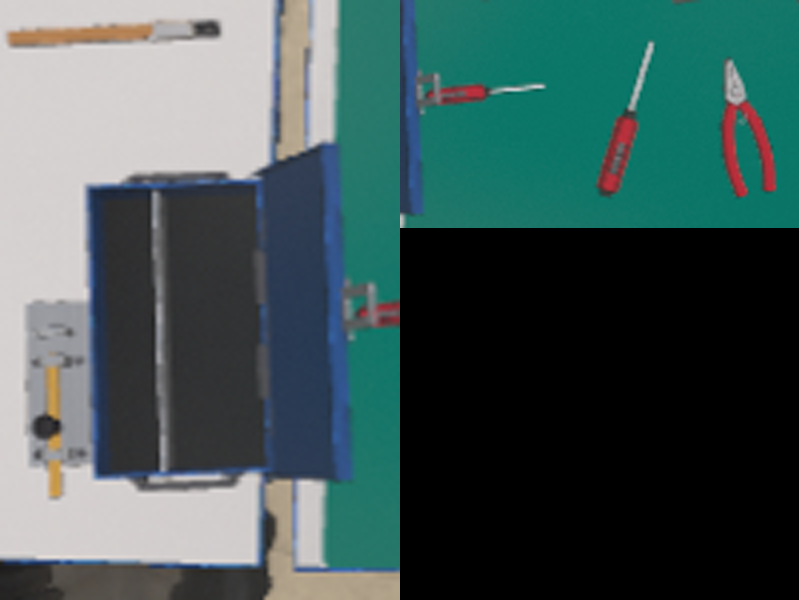

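Handle lengths are about 94, 45 and 68 mm, so the middle one at top (346,248) is the 150 mm screwdriver (70 mm handle). The crop confirms it. The others, at (159,235) and (293,227), are the wrong sizes. Next come the box pose, the lid angle and the gripper body's axis.

```bash
python3 - <<'E'
from h import *
s=load('top')
c=np.array([[88,187],[97,476],[258,180],[272,468]])/4+[190,150]-.375
P=onplane(s,c,.056); print('rim TL BL TR BR',P[:,:2].round(4).tolist())
d=P[0]-P[1]; d2=P[2]-P[3]; yaw=np.arctan2((d+d2)[1],(d+d2)[0]); print('yaw of box y',yaw,np.linalg.norm(d),np.linalg.norm(d2),np.linalg.norm(P[0]-P[2]),'centre',P.mean(0))
by=np.array([np.cos(yaw),np.sin(yaw)]);bx=np.array([by[1],-by[0]])
ce=P.mean(0)[:2]
for n in ['top','scene']:
    s=load(n);C=cloud(s);hsv=cv2.cvtColor(s['frame'],cv2.COLOR_RGB2HSV)
    b=(hsv[...,0]>100)&(hsv[...,0]<125)&(hsv[...,1]>100)
    q=np.stack([(C[...,:2]-ce)@bx,(C[...,:2]-ce)@by,C[...,2]],-1)
    m=b&(q[...,2]>.075)&(q[...,2]<.2)&(abs(q[...,1])<.08)&(q[...,0]>.03)&(q[...,0]<.15)
    Q=q[m]; f=np.polyfit(Q[:,2],Q[:,0],1); print(n,'lid x at z=.0565,.16',np.polyval(f,[.0565,.16]),'angle',np.pi/2+np.arctan(f[0]),'zmax',Q[:,2].max(),'y',Q[:,1].min(),Q[:,1].max())
    m=(q[...,2]>.075)&(q[...,2]<.11)&(q[...,0]<-.06)&(q[...,0]>-.11)&(abs(q[...,1])<.1); ys,xs=np.nonzero(m); 
    K=onplane(s,[[xs.mean(),ys.mean()]],.0995)[0,:2]-ce; print('knob box',K@bx,K@by)
o=bot.get_obs();s=load('scene');C=cloud(s)
T=R.from_quat(o['tcp_rot']); print(T.as_matrix().round(3))
q=(C.reshape(-1,3)-o['tcp_pos'])@T.as_matrix()
m=(abs(q[:,0])<.15)&(abs(q[:,2])<.15)
for lo,hi in [(-.03,0),(-.09,-.03),(-.12,-.097),(-.16,-.12),(-.2,-.16)]:
    k=m&(q[:,1]>lo)&(q[:,1]<hi); print(lo,hi,k.sum(),q[k].min(0).round(3),q[k].max(0).round(3))
w=load('wrist')['frame'][...,::-1]; sc=s['frame'][0:130,0:110,::-1]
sc=cv2.resize(sc,None,fx=2.1,fy=2.1); sc=cv2.copyMakeBorder(sc,0,420-sc.shape[0],0,0,cv2.BORDER_CONSTANT)
cv2.imwrite('pics/w0.png',np.hstack([w,sc]))
Rc,t=cam(load('wrist')); print('cam in tool',((-Rc.T@t)-o['tcp_pos'])@T.as_matrix(), (Rc@T.as_matrix()).round(3))
E
```

```text
rim TL BL TR BR [[0.6029, 0.1942], [0.4207, 0.1808], [0.6102, 0.0861], [0.4285, 0.0715]]
yaw of box y 0.07671215508495927 0.18275490087128948 0.18233158560780421 0.10835260873238131 centre [0.51557608 0.13316945 0.056     ]
top lid x at z=.0565,.16 [0.05629815 0.10020375] angle 1.9719965181139276 zmax 0.1679311666100516 y -0.07999882481052063 0.07986200807771864
knob box -0.07732681031466854 -0.050224576841072704
scene lid x at z=.0565,.16 [0.0637663  0.10437532] angle 1.944697237311612 zmax 0.18686730785747066 y -0.07983767790541994 0.07984680450339232
knob box -0.06365914455859488 -0.05978986580768936
[[ 0.263 -0.001 -0.965]
 [ 0.965 -0.002  0.263]
 [-0.002 -1.     0.   ]]
-0.03 0 177 [-0.063 -0.03  -0.012] [ 0.059 -0.001  0.01 ]
-0.09 -0.03 285 [-0.067 -0.09  -0.011] [ 0.059 -0.03   0.01 ]
-0.12 -0.097 450 [-0.09  -0.12  -0.034] [ 0.085 -0.097  0.034]
-0.16 -0.12 1024 [-0.096 -0.16  -0.036] [ 0.092 -0.12   0.035]
-0.2 -0.16 645 [-0.048 -0.2   -0.039] [ 0.025 -0.16   0.038]
cam in tool [ 0.00025256 -0.17847169  0.07811726] [[ 1.     0.001  0.   ]
 [ 0.    -0.266 -0.964]
 [-0.001  0.964 -0.266]]
```

View pics/w0.png

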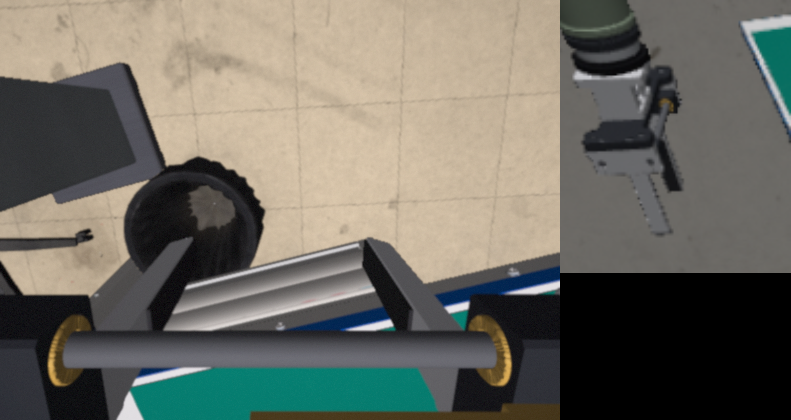

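Tool x (177 mm body) is the jaw axis, and the jaw yaw is already within 1° of what the screwdriver needs. Moving over it.

jog_arm(
  deltas=[
    [-0.0315,0,-0.0266,0,0,0,1],
    [-0.0315,0,-0.0266,0,0,0,1],
    [-0.0315,0,-0.0266,0,0,0,1],
    [-0.0315,0,-0.0266,0,0,0,1],
    [-0.0315,0,-0.0266,0,0,0,1],
    [-0.0315,0,-0.0266,0,0,0,1],
    [-0.0315,0,-0.0266,0,0,0,1],
    [-0.0315,0,-0.0266,0,0,0,1],
  ],
)

```text
t: 0.82
tcp_pos: [0.2902, 0.2539, 0.2053]
tcp_rot: [0.562, 0.43, -0.43, -0.562]
contact_force: [0.4, -0.1, 0.2]
grip_width: 1.0
```

jog_arm(
  deltas=[
    [-0.0315,0,-0.0266,0,0,0,1],
    [-0.0315,0,-0.0266,0,0,0,1],
    [-0.0315,0,-0.0266,0,0,0,1],
    [-0.0315,0,-0.0266,0,0,0,1],
    [-0.0315,0,-0.0266,0,0,0,1],
    [-0.0315,0,-0.0266,0,0,0,1],
    [-0.0315,0,-0.0266,0,0,0,1],
    [-0.0315,0,-0.0266,0,0,0,1],
  ],
)

```text
t: 1.48
tcp_pos: [0.4295, -0.0454, 0.2054]
tcp_rot: [0.562, 0.429, -0.429, -0.562]
contact_force: [0.2, 0.7, 1.0]
grip_width: 1.003
```

jog_arm(
  deltas=[
    [-0.0315,0,-0.0266,0,0,0,1],
    [-0.0315,0,-0.0266,0,0,0,1],
    [-0.0315,0,-0.0266,0,0,0,1],
    [0,0.03,0,0,0,0,1],
    [0,0.03,0,0,0,0,1],
    [0,0.02,0,0,0,0,1],
  ],
)

```text
t: 1.98
tcp_pos: [0.4802, -0.1558, 0.1227]
tcp_rot: [-0.561, -0.428, 0.429, 0.563]
contact_force: [0.9, 1.5, -1.0]
grip_width: 0.999
```

```bash
cat >> h.py <<'E'
def reds(s,z,minA=150):
    hsv=cv2.cvtColor(s['frame'],cv2.COLOR_RGB2HSV); H,S,V=cv2.split(hsv)
    m=(((H<6)|(H>172))&(S>130)&(V>60)).astype(np.uint8)
    k,l,st,ce=cv2.connectedComponentsWithStats(m); o=bot.get_obs(); T=R.from_quat(o['tcp_rot']).as_matrix()
    for i in range(1,k):
        if st[i,4]<minA: continue
        ys,xs=np.nonzero(l==i); P=onplane(s,np.c_[xs,ys],z)
        r=cv2.minAreaRect(P[:,:2].astype(np.float32)); c=np.array(r[0]); b=cv2.boxPoints(r)
        e=[b[1]-b[0],b[2]-b[1]]; e=max(e,key=np.linalg.norm); e=e/np.linalg.norm(e)
        print('px',ce[i].round(),st[i,:4].tolist(),'c',c.round(4),'size',np.round(r[1],4),'ax',e.round(3),'ax tool xz',(np.r_[e,0]@T).round(3),'c rel tool',((np.r_[c,z]-o['tcp_pos'])@T).round(4))
E
python3 - <<'E'
from h import *
s=snap('wrist'); reds(s,.011); cv2.imwrite('pics/w1.png',s['frame'][...,::-1])
E
```

```text
px [278. 200.] [268, 161, 23, 80] c [ 0.4791 -0.1558] size [0.019  0.0718] ax [ 0.962 -0.273] ax tool xz [-0.009 -0.011 -1.   ] c rel tool [-0.0016  0.1078 -0.0034]
px [161. 218.] [140, 194, 40, 49] c [ 0.4663 -0.2609] size [0.0488 0.0124] ax [0.964 0.265] ax tool xz [ 0.51  -0.008 -0.86 ] c rel tool [-0.1063  0.1074 -0.0188]
px [454. 209.] [424, 194, 63, 33] c [ 0.5272 -0.0077] size [0.0143 0.0545] ax [ 0.127 -0.992] ax tool xz [-0.923 -0.006 -0.384] c rel tool [ 0.154   0.1081 -0.0107]
px [135. 236.] [116, 208, 41, 58] c [ 0.4769 -0.2891] size [0.058  0.0135] ax [0.983 0.185] ax tool xz [ 0.438 -0.009 -0.899] c rel tool [-0.1307  0.1071 -0.0365]
px [144. 393.] [135, 386, 20, 16] c [ 0.6398 -0.3437] size [0.0198 0.0188] ax [0.269 0.963] ax tool xz [ 1.     0.002 -0.005] c rel tool [-0.1404  0.1053 -0.208 ]
```

View pics/w1.png

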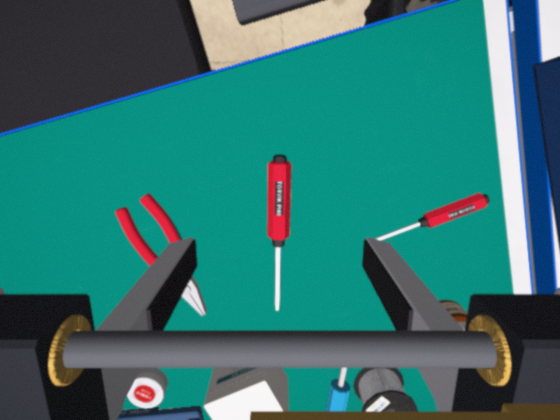

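The wrist view shows the screwdriver between the fingers (handle px 278,200, tip 278,308). The cutter is clear on the left and the small screwdriver on the right. Descending to grip.

jog_arm(
  deltas=[
    [-0.0016,0.03,-0.008,0,0,0,0.6],
    [0,0.035,0,0,0,0,0.6],
    [0,0.03,0,0,0,0,0.6],
    [0,0.015,0,0,0,0,0.6],
    [0,0.0087,0,0,0,0,0.6],
    [0,0,0,0,0,0,0.6],
    [0,0,0,0,0,0,0],
    [0,0,0,0,0,0,0],
  ],
  grip_force=25,
)

```text
t: 2.7
tcp_pos: [0.4903, -0.1598, 0.0085]
tcp_rot: [0.563, 0.43, -0.429, -0.561]
contact_force: [0.5, 0.7, 0.5]
grip_width: 0.495
```

jog_arm(
  deltas=[
    [0,0,0,0,0,0,0],
    [0,0,0,0,0,0,0],
    [0,0,0,0,0,0,0],
    [0,0,0,0,0,0,0],
  ],
)

```text
t: 3.03
tcp_pos: [0.4893, -0.1593, 0.0074]
tcp_rot: [0.562, 0.43, -0.429, -0.561]
contact_force: [0.1, 1.1, 1.9]
grip_width: 0.208
```

jog_arm(
  deltas=[
    [0,-0.015,0,0,0,0,0],
    [0,-0.037,0,0,0,0,0],
    [0,-0.04,0,0,0,0,0],
    [0,-0.04,0,0,0,0,0],
    [0,-0.04,0,0,-0.116,0,0],
    [0,-0.04,0,0,-0.116,0,0],
    [0,-0.04,0,0,-0.116,0,0],
    [0,0,0,0,0,0,0],
  ],
)

```text
t: 3.7
tcp_pos: [0.4935, -0.1615, 0.269]
tcp_rot: [0.484, 0.523, -0.519, -0.472]
contact_force: [1.5, 0.1, -0.3]
grip_width: 0.203
```

jog_arm(
  deltas=[
    [0.0404,0,-0.002,0,0,0,0],
    [0.0404,0,-0.002,0,0,0,0],
    [0.0404,0,-0.002,0,0,0,0],
    [0.0404,0,-0.002,0,0,0,0],
    [0.0404,0,-0.002,0,0,0,0],
    [0.0404,0,-0.002,0,0,0,0],
    [0.0404,0,-0.002,0,0,0,0],
    [0.0404,0,-0.002,0,0,0,0],
  ],
)

```text
t: 4.37
tcp_pos: [0.4775, 0.1663, 0.2586]
tcp_rot: [0.479, 0.52, -0.52, -0.479]
contact_force: [0.7, 0.1, -0.0]
grip_width: 0.212
```

jog_arm(
  deltas=[
    [0,0,0,0,0,0,0],
    [0,0,0,0,0,0,0],
  ],
)

```text
t: 4.53
tcp_pos: [0.4774, 0.1663, 0.2583]
tcp_rot: [-0.478, -0.521, 0.521, 0.478]
contact_force: [0.4, -0.9, -0.4]
grip_width: 0.204
```

```bash
python3 - <<'E'
from h import *
s=snap('wrist'); cv2.imwrite('pics/w2.png',cv2.resize(s['frame'][...,::-1],(800,600)))
o=bot.get_obs(); print(o['tcp_pos'],R.from_quat(o['tcp_rot']).as_matrix().round(4),o['grip_width'])
E
```

```text
[0.47774532 0.1648125  0.25834513] [[-8.400e-02 -5.000e-04 -9.965e-01]
 [ 9.965e-01 -8.000e-04 -8.400e-02]
 [-7.000e-04 -1.000e+00  6.000e-04]] 0.2018539617603993
```

View pics/w2.png

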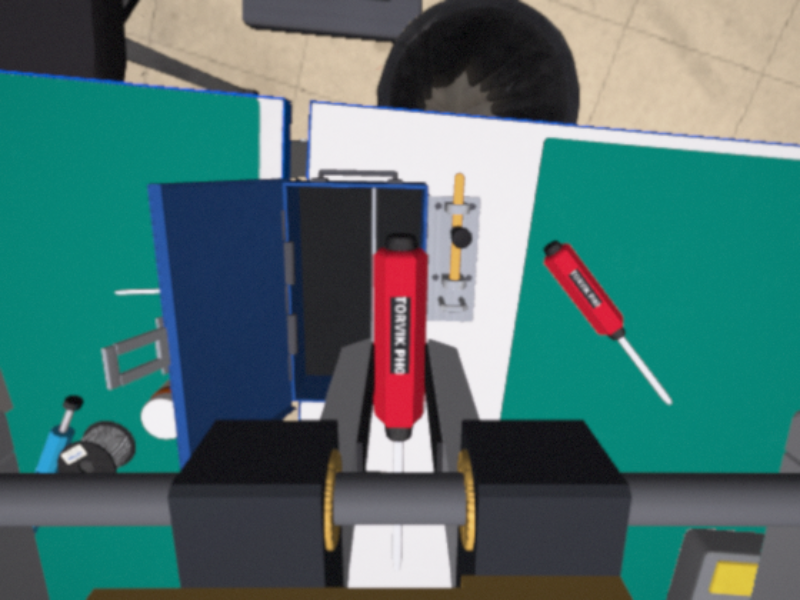

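```bash
python3 - <<'E'
from h import *
s=load('wrist'); o=bot.get_obs(); T=R.from_quat(o['tcp_rot']).as_matrix()
f=s['frame'].astype(int)
for name,px,z in [('rim near-hinge corner',(285,184),.056),('rim near-hasp',(428,184),.056),('rim hasp mid',(427,225),.056),('hinge far corner',(297,402),.056),('div near',(374.5,190),.045),('div lower',(374,230),.045),('knob',(460,237),.0995)]:
    P=onplane(s,np.array([px])*.7-.15,z)[0]; print(name,P.round(4),((P-o['tcp_pos'])@T).round(4))
print(proj(s,[[.5156,.1332,.056]]))
hsv=cv2.cvtColor(s['frame'],cv2.COLOR_RGB2HSV)
for r in (135,150,160): print(r,[tuple(hsv[r,c]) for c in range(288,304)])
C=cloud(s); c=np.array([.5156,.1332]); bx=np.array([.0767,-.997]);by=np.array([.997,.0767])
Q=np.dstack([(C[...,:2]-c)@bx,(C[...,:2]-c)@by,C[...,2]])
H=hsv[...,0];b=(H>100)&(H<125)&(hsv[...,1]>100)
m=b&(abs(Q[...,2]-.056)<.006)&(Q[...,0]<-.04)&(Q[...,0]>-.07); print('hasp rim x',m.sum(),np.percentile(Q[m][:,0],[5,50,95]))
m=b&(abs(Q[...,2]-.056)<.006)&(Q[...,1]<-.08)&(Q[...,1]>-.11)&(abs(Q[...,0])<.05); print('near rim y',m.sum(),np.percentile(Q[m][:,1],[5,50,95]),np.polyfit(Q[m][:,0],Q[m][:,1],1))
E
```

```text
rim near-hinge corner [0.4262 0.0747 0.056 ] [-0.0853  0.2024  0.0588]
rim near-hasp [0.4168 0.1832 0.056 ] [0.0236 0.2024 0.0591]
rim hasp mid [0.4479 0.1856 0.056 ] [0.0234 0.2023 0.0279]
hinge far corner [0.6092 0.0895 0.056 ] [-0.0859  0.2023 -0.1248]
div near [0.4255 0.1424 0.045 ] [-0.0177  0.2134  0.0538]
div lower [0.457  0.1443 0.045 ] [-0.0185  0.2134  0.0223]
knob [0.4487 0.2064 0.0995] [0.044  0.1588 0.0254]
[[247.93110433 211.55419854]]
135 [(np.uint8(113), np.uint8(25), np.uint8(41)), (np.uint8(100), np.uint8(19), np.uint8(41)), (np.uint8(120), np.uint8(19), np.uint8(41)), (np.uint8(100), np.uint8(19), np.uint8(40)), (np.uint8(105), np.uint8(26), np.uint8(40)), (np.uint8(120), np.uint8(31), np.uint8(41)), (np.uint8(111), np.uint8(71), np.uint8(47)), (np.uint8(110), np.uint8(139), np.uint8(66)), (np.uint8(109), np.uint8(181), np.uint8(90)), (np.uint8(110), np.uint8(182), np.uint8(126)), (np.uint8(110), np.uint8(164), np.uint8(152)), (np.uint8(113), np.uint8(88), np.uint8(162)), (np.uint8(125), np.uint8(16), np.uint8(190)), (np.uint8(150), np.uint8(3), np.uint8(229)), (np
[... 993 characters left out ...]
 np.uint8(38)), (np.uint8(115), np.uint8(36), np.uint8(42)), (np.uint8(114), np.uint8(51), np.uint8(50)), (np.uint8(110), np.uint8(125), np.uint8(61)), (np.uint8(111), np.uint8(165), np.uint8(79)), (np.uint8(109), np.uint8(183), np.uint8(114)), (np.uint8(109), np.uint8(178), np.uint8(150)), (np.uint8(112), np.uint8(123), np.uint8(155)), (np.uint8(113), np.uint8(41), np.uint8(157)), (np.uint8(116), np.uint8(19), np.uint8(184)), (np.uint8(114), np.uint8(20), np.uint8(196)), (np.uint8(114), np.uint8(18), np.uint8(196)), (np.uint8(113), np.uint8(17), np.uint8(196))]
hasp rim x 141 [-0.05687931 -0.05524521 -0.0428398 ]
near rim y 274 [-0.09478544 -0.09347815 -0.09191868] [-0.01074109 -0.09349405]
```

jog_arm(
  deltas=[
    [0.002,0.035,0,0,0,0,0],
    [0,0.04,0,0,0,0,0],
    [0,0.04,0,0,0,0,0],
    [0,0.04,0,0,0,0,0],
    [0,0.028,0,0,0,0,0],
    [0,0.013,0,0,0,0,0],
    [0,0,0,0,0,0,0],
    [0,0,0,0,0,0,0],
  ],
)

```text
t: 5.25
tcp_pos: [0.4778, 0.1647, 0.0622]
tcp_rot: [-0.479, -0.519, 0.52, 0.48]
contact_force: [-0.2, -0.8, -0.1]
grip_width: 0.204
```

jog_arm(
  deltas=[
    [0,0,0,0,0,0,0],
    [0,0,0,0,0,0,0],
  ],
)

```text
t: 5.42
tcp_pos: [0.4801, 0.166, 0.0648]
tcp_rot: [0.48, 0.521, -0.519, -0.478]
contact_force: [-0.3, 0.1, -0.3]
grip_width: 0.205
```

jog_arm(
  deltas=[
    [0,0.003,0,0,0,0,0],
    [0,0,0,0,0,0,0],
    [0,0,0,0,0,0,0.36],
    [0,0,0,0,0,0,0.36],
    [0,0,0,0,0,0,0.36],
    [0,0,0,0,0,0,0.36],
  ],
)

```text
t: 5.92
tcp_pos: [0.4781, 0.1665, 0.0599]
tcp_rot: [0.479, 0.52, -0.52, -0.479]
contact_force: [-0.1, 0.4, 0.0]
grip_width: 0.358
```

jog_arm(
  deltas=[
    [0,-0.02,0,0,0,0,0.36],
    [0,-0.04,0,0,0,0,0.36],
    [0,-0.04,0,0,0,0,0.36],
    [0,-0.04,0,0,0,0,0.36],
    [0,-0.04,0,0,0,0,1],
    [0,-0.02,0,0,0,0,1],
    [0,0,0,0,0,0,1],
    [0,0,0,0,0,0,1],
  ],
)

```text
t: 6.58
tcp_pos: [0.4789, 0.1665, 0.2613]
tcp_rot: [0.48, 0.521, -0.519, -0.478]
contact_force: [-0.2, 0.0, -0.5]
grip_width: 0.612
```

```bash
python3 - <<'E'
from h import *
s=snap('wrist'); t=snap('top'); reds(s,.016)
a=s['frame'][60:420,60:460,::-1]; b=cv2.resize(t['frame'][150:300,190:290,::-1],(240,360),interpolation=cv2.INTER_CUBIC)
cv2.imwrite('pics/w3.png',np.hstack([a,b]))
E
```

```text
px [277. 164.] [266, 135, 24, 59] c [0.4671 0.1632] size [0.0226 0.0722] ax [ 0.999 -0.041] ax tool xz [-0.123 -0.003 -0.992] c rel tool [-0.0021  0.242   0.0093]
px [408. 200.] [381, 168, 54, 64] c [0.5003 0.3352] size [0.0978 0.0257] ax [0.712 0.702] ax tool xz [ 0.641 -0.003 -0.767] c rel tool [ 0.1666  0.2418 -0.0379]
```

View pics/w3.png

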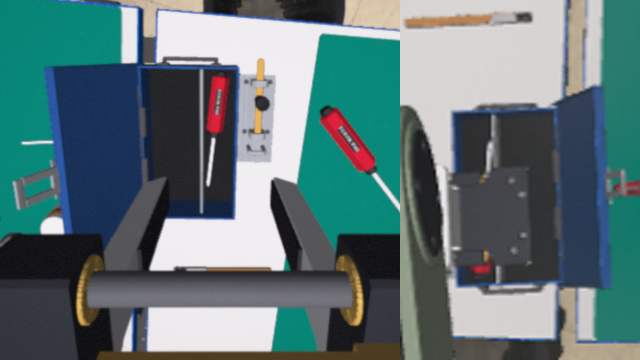

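The screwdriver lies flat in the narrow lane (px 215,105 to 209,185). Now the cutter.

jog_arm(
  deltas=[
    [-0.0402,0,0.0029,0,0,0,1],
    [-0.0402,0,0.0029,0,0,0,1],
    [-0.0402,0,0.0029,0,0,0,1],
    [-0.0402,0,0.0029,0,0,0,1],
    [-0.0402,0,0.0029,0,0,0,1],
    [-0.0402,0,0.0029,0,0,0,1],
    [-0.0402,0,0.0029,0,0,0,1],
    [-0.0402,0,0.0029,0,0,0,1],
  ],
)

```text
t: 7.35
tcp_pos: [0.4796, -0.1573, 0.257]
tcp_rot: [-0.477, -0.52, 0.52, 0.481]
contact_force: [0.2, 0.8, -0.1]
grip_width: 1.002
```

jog_arm(
  deltas=[
    [-0.0402,0,0.0029,0,0,0,1],
    [-0.0402,0,0.0029,0,0,0,1],
    [-0.0402,0,0.0029,0,0,0,1],
    [0,0.04,0,0,-0.06,0,1],
    [0,0.04,0,0,-0.06,0,1],
    [0,0.04,0,0,0,0,1],
    [0,0.02,0,0,0,0,1],
    [0,0,0,0,0,0,1],
  ],
)

```text
t: 8.02
tcp_pos: [0.4765, -0.2726, 0.1107]
tcp_rot: [-0.441, -0.548, 0.548, 0.454]
contact_force: [-1.8, 0.2, 0.3]
grip_width: 1.002
```

```bash
python3 - <<'E'
from h import *
s=snap('wrist'); reds(s,.008); cv2.imwrite('pics/w4.png',s['frame'][...,::-1])
E
```

```text
px [272. 216.] [247, 169, 50, 96] c [ 0.4878 -0.2752] size [0.0855 0.0422] ax [0.98  0.198] ax tool xz [-0.002 -0.007 -1.   ] c rel tool [-0.0036  0.1063 -0.0093]
```

View pics/w4.png

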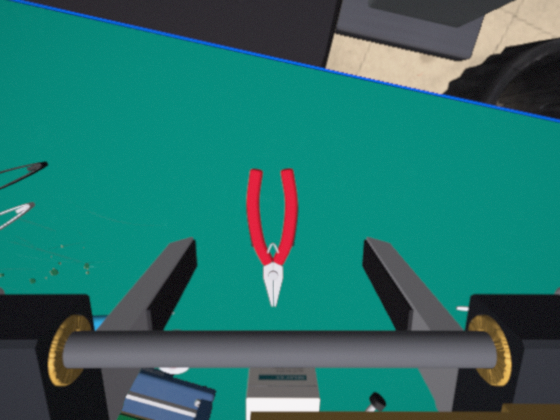

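The cutter is centred between the fingers (handles px 272,216, jaws tip 273,305). Descending.

jog_arm(
  deltas=[
    [-0.0036,0.03,-0.0035,0,0,0,1],
    [0,0.035,0,0,0,0,0.8],
    [0,0.025,0,0,0,0,0.7],
    [0,0.013,0,0,0,0,0.7],
    [0,0.008,0,0,0,0,0.7],
    [0,0,0,0,0,0,0.7],
    [0,0,0,0,0,0,0.7],
    [0,0,0,0,0,0,0.3],
  ],
  grip_force=25,
)

```text
t: 8.73
tcp_pos: [0.4884, -0.281, 0.0109]
tcp_rot: [0.448, 0.548, -0.548, -0.446]
contact_force: [0.8, 1.0, -0.5]
grip_width: 0.659
```

jog_arm(
  deltas=[
    [0,0,0,0,0,0,0.2],
    [0,0,0,0,0,0,0.1],
    [0,0,0,0,0,0,0],
    [0,0,0,0,0,0,0],
    [0,0,0,0,0,0,0],
  ],
)

```text
t: 9.15
tcp_pos: [0.4878, -0.2799, 0.0111]
tcp_rot: [0.447, 0.548, -0.548, -0.447]
contact_force: [-2.1, 7.5, 12.6]
grip_width: 0.311
```

The width reads 29 mm instead of 43 and there is an upward force, so the tips were too high (z 11 mm) and rode over the handles. I'll open, lift and look again.

jog_arm(
  deltas=[
    [0,0,0,0,0,0,0.8],
    [0,0,0,0,0,0,0.8],
    [0,0,0,0,0,0,0.8],
    [0,0,0,0,0,0,0.8],
    [0,-0.03,0,0,0,0,1],
    [0,-0.04,0,0,0,0,1],
    [0,-0.03,0,0,0,0,1],
    [0,0,0,0,0,0,1],
  ],
)

```text
t: 9.82
tcp_pos: [0.4911, -0.2834, 0.1162]
tcp_rot: [-0.452, -0.548, 0.548, 0.442]
contact_force: [1.6, -0.7, 0.8]
grip_width: 0.844
```

jog_arm(
  deltas=[
    [0,0,0,0,0,0,1],
    [0,0,0,0,0,0,1],
  ],
)

```text
t: 9.98
tcp_pos: [0.4861, -0.2794, 0.108]
tcp_rot: [-0.447, -0.548, 0.548, 0.447]
contact_force: [-0.2, -0.6, -0.6]
grip_width: 0.976
```

```bash
python3 - <<'E'
from h import *
s=snap('wrist'); reds(s,.008)
print(np.mean([bot.snapshot('wrist') is None or bot.get_obs()['tcp_pos'] for _ in range(5)],0))
cv2.imwrite('pics/w5.png',s['frame'][100:340,150:430,::-1])
E
```

```text
px [280. 208.] [254, 159, 51, 99] c [ 0.4893 -0.2783] size [0.0862 0.0422] ax [0.976 0.22 ] ax tool xz [ 0.019 -0.002 -1.   ] c rel tool [-0.0005  0.099  -0.0041]
[ 0.48551327 -0.27890575  0.10680734]
```

View pics/w5.png

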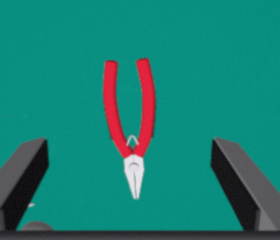

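jog_arm(
  deltas=[
    [-0.0005,0.03,0.002,0,-0.019,0,0.8],
    [0,0.035,0,0,0,0,0.7],
    [0,0.02,0,0,0,0,0.7],
    [0,0.012,0,0,0,0,0.7],
    [0,0.006,0,0,0,0,0.7],
    [0,0.0,0,0,0,0,0.7],
    [0,0,0,0,0,0,0.7],
    [0,0,0,0,0,0,0.7],
  ],
  grip_force=20,
)

```text
t: 10.95
tcp_pos: [0.4862, -0.2817, 0.0073]
tcp_rot: [-0.443, -0.552, 0.552, 0.441]
contact_force: [0.6, 0.9, -0.2]
grip_width: 0.703
```

```bash
cat >> h.py <<'E'
def settle(n=8):
    p=[];f=[]
    for _ in range(n): bot.snapshot('wrist'); o=bot.get_obs(); p.append(o['tcp_pos']);f.append(o['contact_force'])
    return np.mean(p,0).round(4),np.mean(f,0).round(2),o['grip_width'],R.from_quat(o['tcp_rot']).as_matrix().round(3)
E
python3 -c "
from h import *
print(settle())"
```

```text
(array([ 0.4856, -0.2813,  0.0068]), array([-0.33,  0.27, -0.03]), 0.6985360744048686, array([[-0.219,  0.001, -0.976],
       [ 0.976, -0.   , -0.219],
       [-0.   , -1.   , -0.   ]]))
```

jog_arm(
  deltas=[
    [0,0.0025,0,0,0,0,0.7],
    [0,0.002,0,0,0,0,0.7],
    [0,0,0,0,0,0,0.7],
    [0,0,0,0,0,0,0.5],
    [0,0,0,0,0,0,0.4],
    [0,0,0,0,0,0,0.3],
    [0,0,0,0,0,0,0.3],
  ],
  grip_force=20,
)

```text
t: 11.93
tcp_pos: [0.4848, -0.2807, 0.0012]
tcp_rot: [0.442, 0.552, -0.552, -0.442]
contact_force: [0.7, 0.3, -0.0]
grip_width: 0.454
```

```bash
python3 -c "
from h import *
print(settle(6)[:3])"
```

```text
(array([ 0.4848, -0.2806,  0.0013]), array([-0.01,  0.06,  0.06]), 0.455000149800706)
```

Gripped at 42.8 mm, as specified. Lifting and carrying; the tool will be tilted 8° so its body clears the lid.

jog_arm(
  deltas=[
    [0,-0.01,0,0,0,0,0.3],
    [0,-0.03,0,0,0,0,0.3],
    [0,-0.04,0,0,0,0,0.3],
    [0,-0.04,0,0,0,0,0.3],
    [0,-0.04,0,0,0.07,0,0.3],
    [0,-0.04,0,0,0.07,0,0.3],
    [0,-0.04,0,0,0,0,0.3],
    [0,-0.04,0,0,0,0,0.3],
  ],
)

```text
t: 12.9
tcp_pos: [0.4843, -0.2803, 0.284]
tcp_rot: [-0.48, -0.52, 0.52, 0.479]
contact_force: [1.9, -0.2, -0.6]
grip_width: 0.452
```

jog_arm(
  deltas=[
    [0.0398,0,-0.0035,0,0,0,0.3],
    [0.0398,0,-0.0035,0,0,0,0.3],
    [0.0398,0,-0.0035,0,0,0,0.3],
    [0.0398,0,-0.0035,0,0,0,0.3],
    [0.0398,0,-0.0035,0,0,0,0.3],
    [0.0398,0,-0.0035,0,0,0,0.3],
    [0.0398,0,-0.0035,0,0,0,0.3],
    [0.0398,0,-0.0035,0,0,0,0.3],
  ],
)

```text
t: 13.57
tcp_pos: [0.4862, 0.0408, 0.282]
tcp_rot: [0.48, 0.52, -0.52, -0.479]
contact_force: [1.0, 0.2, -1.1]
grip_width: 0.45
```

jog_arm(
  deltas=[
    [0.0398,0,-0.0035,0,0,0,0.3],
    [0.0398,0,-0.0035,0,0,0,0.3],
    [0,0,0,0,0,0,0.3],
    [0,0,0,0,0,0,0.3],
  ],
)

```text
t: 13.9
tcp_pos: [0.4868, 0.1207, 0.2817]
tcp_rot: [-0.478, -0.521, 0.521, 0.478]
contact_force: [0.2, -1.4, -0.3]
grip_width: 0.452
```

```bash
python3 - <<'E'
from h import *
st=settle(8); print(st)
s=snap('wrist'); cv2.imwrite('pics/w6.png',s['frame'][...,::-1]); reds(s,.28)
E
```

```text
(array([0.4875, 0.1178, 0.2814]), array([ 0.07,  0.19, -1.06]), 0.4501631220421658, array([[-0.079, -0.   , -0.997],
       [ 0.997, -0.   , -0.079],
       [-0.   , -1.   ,  0.   ]]))
px [315. 158.] [304, 131, 24, 56] c [0.4329 0.1326] size [0.0091 0.0289] ax [ 0.999 -0.035] ax tool xz [-0.115 -0.    -0.993] c rel tool [0.0191 0.0013 0.0533]
px [440. 194.] [414, 162, 52, 62] c [0.4465 0.2022] size [0.0399 0.0104] ax [0.713 0.702] ax tool xz [ 0.643 -0.    -0.766] c rel tool [0.0873 0.0012 0.0342]
px [280. 258.] [239, 188, 81, 144] c [0.4946 0.1187] size [0.0887 0.0452] ax [0.994 0.109] ax tool xz [ 0.03 -0.   -1.  ] c rel tool [ 0.0003  0.0012 -0.0071]
```

View pics/w6.png

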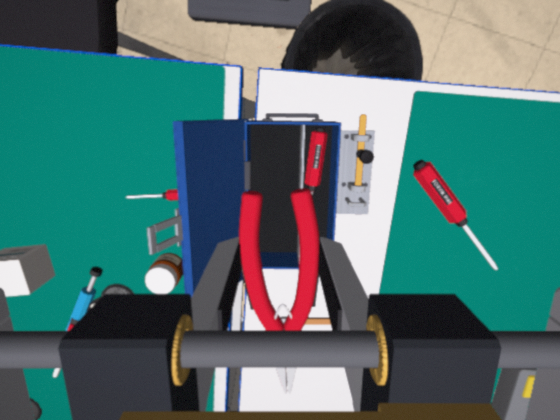

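```bash
python3 - <<'E'
from h import *
s=load('wrist'); p,_,_,T=settle(6)
for name,px,z in [('near-hinge',(246,121.5),.056),('near-hasp',(340,122.5),.056),('hasp rim',(338,170),.056),('div',(302,135),.045)]:
    P=onplane(s,[px],z)[0]; print(name,P.round(4),((P-p)@T).round(4))
C=cloud(s); c=np.array([.514,.135]); bx=np.array([.0767,-.997]);by=np.array([.997,.0767])
Q=np.dstack([(C[...,:2]-c)@bx,(C[...,:2]-c)@by,C[...,2]])
hsv=cv2.cvtColor(s['frame'],cv2.COLOR_RGB2HSV); m=(hsv[...,0]>100)&(hsv[...,0]<125)&(hsv[...,1]>100)&(Q[...,2]>.07)&(Q[...,2]<.2)&(Q[...,0]>.05)&(Q[...,0]<.14)&(abs(Q[...,1])<.09)
q=Q[m]; f=np.polyfit(q[:,2],q[:,0],1); print('lid',len(q),np.polyval(f,[.0565,.16]),np.pi/2+np.arctan(f[0]),q.min(0),q.max(0))
E
```

```text
near-hinge [0.4251 0.0746 0.056 ] [-0.0386  0.2252  0.0658]
near-hasp [0.4177 0.1823 0.056 ] [0.0693 0.2252 0.0644]
hasp rim [0.4725 0.1869 0.056 ] [0.0695 0.2252 0.0094]
div [0.4358 0.1409 0.045 ] [0.0266 0.2362 0.0497]
lid 7968 [0.05843943 0.10293679] 1.976832143499235 [ 0.06178595 -0.08999882  0.07000991] [0.1079912  0.06934088 0.16446439]
```

jog_arm(
  deltas=[
    [0,0,0,0,0,0.07,0.3],
    [0,0,0,0,0,0.07,0.3],
    [0.0052,0.037,0,0,0,0,0.3],
    [0.0052,0.037,0,0,0,0,0.3],
    [0.0052,0.037,0,0,0,0,0.3],
    [0.0052,0.037,0,0,0,0,0.3],
    [0.0035,0.025,0,0,0,0,0.3],
    [0.0021,0.015,0,0,0,0,0.3],
  ],
)

```text
t: 15.32
tcp_pos: [0.4845, 0.1185, 0.0875]
tcp_rot: [-0.513, -0.484, 0.554, 0.443]
contact_force: [-0.3, -0.4, -1.5]
grip_width: 0.45
```

```bash
python3 -c "
from h import *
print(settle(8))"
```

```text
(array([0.4872, 0.1188, 0.0911]), array([-0.01, -0.04, -1.05]), 0.4513953417858589, array([[-0.08 ,  0.015, -0.997],
       [ 0.987, -0.138, -0.081],
       [-0.139, -0.99 , -0.004]]))
```

jog_arm(
  deltas=[
    [0.0017,0.012,0,0,0,0,0.3],
    [0.0017,0.012,0,0,0,0,0.3],
    [0.0011,0.008,0,0,0,0,0.3],
    [0,0,0,0,0,0,0.3],
    [0,0,0,0,0,0,0.3],
  ],
)

```text
t: 16.13
tcp_pos: [0.4875, 0.1187, 0.0593]
tcp_rot: [-0.514, -0.485, 0.552, 0.442]
contact_force: [0.2, -0.8, -1.4]
grip_width: 0.449
```

```bash
python3 -c "
from h import *
print(settle(6)[:3])"
```

```text
(array([0.4882, 0.1188, 0.0599]), array([ 0.42,  0.34, -0.7 ]), 0.45134206726368303)
```

jog_arm(
  deltas=[
    [0,0,0,0,0,0,0.58],
    [0,0,0,0,0,0,0.58],
    [0,0,0,0,0,0,0.58],
    [0,0,0,0,0,0,0.58],
    [-0.0028,-0.02,0,0,0,0,0.58],
    [-0.0052,-0.037,0,0,0,0,0.58],
    [-0.0052,-0.037,0,0,0,0,0.58],
    [-0.0052,-0.037,0,0,0,0,0.58],
  ],
)

```text
t: 17.1
tcp_pos: [0.4867, 0.1187, 0.1924]
tcp_rot: [-0.514, -0.485, 0.553, 0.442]
contact_force: [0.6, 0.5, -0.4]
grip_width: 0.58
```

jog_arm(
  deltas=[
    [-0.0052,-0.037,0,0,0,0,0.58],
    [-0.0052,-0.037,0,0,0,0,0.58],
    [0,0,0,0,0,-0.07,0.58],
    [0,0,0,0,0,-0.07,0.58],
    [0,0,0,0,0,0,0.58],
  ],
)

```text
t: 17.52
tcp_pos: [0.4883, 0.1173, 0.2675]
tcp_rot: [0.481, 0.52, -0.518, -0.479]
contact_force: [-1.2, -0.0, -0.1]
grip_width: 0.582
```

```bash
python3 - <<'E'
from h import *
s=snap('wrist'); reds(s,.013); print(settle(4))
a=cv2.resize(s['frame'][70:320,130:430,::-1],None,fx=1.8,fy=1.8,interpolation=cv2.INTER_CUBIC); cv2.imwrite('pics/w7.png',a)
E
```

```text
px [317. 159.] [305, 130, 25, 58] c [0.4672 0.1633] size [0.0226 0.0727] ax [ 0.999 -0.036] ax tool xz [-0.114  0.001 -0.993] c rel tool [0.0474 0.2534 0.0169]
px [280. 174.] [262, 141, 36, 68] c [0.4914 0.1183] size [0.0869 0.0447] ax [0.996 0.092] ax tool xz [ 0.014  0.001 -1.   ] c rel tool [ 0.0007  0.2535 -0.0036]
px [445. 195.] [418, 163, 54, 63] c [0.5011 0.3361] size [0.099  0.0259] ax [0.713 0.701] ax tool xz [ 0.644 -0.    -0.765] c rel tool [ 0.2171  0.2533 -0.0304]
(array([0.487 , 0.1187, 0.2654]), array([ 0.1 ,  0.01, -0.27]), 0.5806381093099768, array([[-0.082, -0.002, -0.997],
       [ 0.997, -0.001, -0.082],
       [-0.001, -1.   ,  0.002]]))
```

View pics/w7.png

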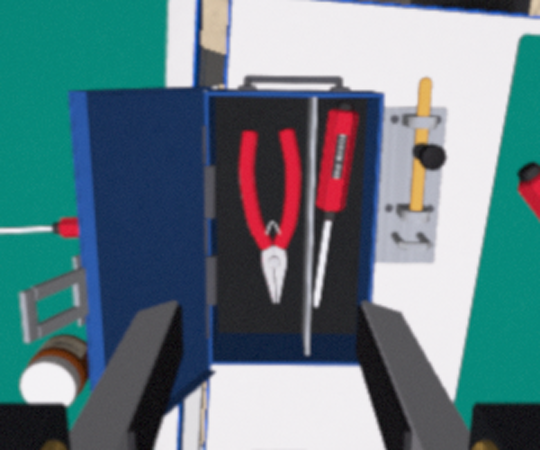

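Both tools lie flat in their lanes (cutter px 270,215, screwdriver 335,200 in the crop). Now I close the fingers, go over and behind the lid at box y ≈ -35, and push it shut.

jog_arm(
  deltas=[
    [-0.0316,0,0.0018,0,0,0,0],
    [-0.0316,0,0.0018,0,0,0,0],
    [-0.0316,0,0.0018,0,0,0,0],
    [-0.0316,0,0.0018,0,0,0,0],
    [0,0,0,0,0,0,0],
    [0,0,0,0,0,0,0],
    [0,0.03,0,0,0,0,0],
    [0,0.03,0,0,0,0,0],
  ],
)

```text
t: 18.43
tcp_pos: [0.4925, -0.0066, 0.2074]
tcp_rot: [0.48, 0.521, -0.519, -0.477]
contact_force: [1.0, -0.1, -0.6]
grip_width: 0.051
```

jog_arm(
  deltas=[
    [0,0.03,0,0,0,0,0],
    [0,0.03,0,0,0,0,0],
    [0,0.015,0,0,0,0,0],
    [0,0,0,0,0,0,0],
    [0,0,0,0,0,0,0],
  ],
)

```text
t: 18.85
tcp_pos: [0.4897, -0.0061, 0.1302]
tcp_rot: [-0.478, -0.52, 0.521, 0.48]
contact_force: [0.1, -0.5, -0.0]
grip_width: 0.005
```

```bash
python3 - <<'E'
from h import *
p,f,g,T=settle(6); d=p[:2]-[.4872,.1188]
print(p,f,g,'box x',.0135+d@[.0797,-.9968],'y',-.028+d@[.9968,.0797],p[2])
E
```

```text
[ 0.4918 -0.0073  0.1326] [ 0.28 -0.3   0.26] 0.0008648372825283154 box x 0.13956310000000002 y -0.033464890000000004 0.1326
```

jog_arm(
  deltas=[
    [0.017,-0.002,0,0,0,0,0],
    [0.013,-0.002,0,0,0,0,0],
    [0.013,-0.002,0,0,0,0,0],
    [0.013,-0.002,0,0,0,0,0],
    [0.012,-0.001,0,0,0,0,0],
  ],
)

```text
t: 19.57
tcp_pos: [0.4868, 0.0597, 0.1421]
tcp_rot: [0.481, 0.52, -0.519, -0.478]
contact_force: [1.6, -3.0, 0.5]
grip_width: 0.006
```

jog_arm(
  deltas=[
    [0.0113,0,0,0,0,0,0],
    [0.0113,0,0,0,0,0,0],
    [0.0112,0.003,0,0,0,0,0],
    [0.0111,0.0032,0,0,0,0,0],
    [0.0105,0.0055,0,0,0,0,0],
    [0.0105,0.006,0,0,0,0,0],
  ],
)

```text
t: 20.07
tcp_pos: [0.479, 0.1267, 0.1215]
tcp_rot: [-0.479, -0.52, 0.52, 0.48]
contact_force: [1.2, -2.5, 0.9]
grip_width: 0.005
```

```bash
python3 - <<'E'
from h import *
p,f,g,T=settle(6); d=p[:2]-[.4872,.1188]
print(p,f,g,'box x',.0135+d@[.0797,-.9968],'y',-.028+d@[.9968,.0797],p[2])
E
```

```text
[0.4782 0.1269 0.1211] [-0.14  0.18 -0.02] 0.004317162601168531 box x 0.00470861999999999 y -0.03632563000000001 0.1211
```

jog_arm(
  deltas=[
    [0.0085,0.0073,0,0,0,0,0],
    [0.0085,0.0073,0,0,0,0,0],
    [0.0065,0.011,0,0,0,0,0],
    [0.0065,0.011,0,0,0,0,0],
    [0.004,0.009,0,0,0,0,0],
    [0.003,0.008,0,0,0,0,0],
    [0,0,0,0,0,0,0],
  ],
)

```text
t: 20.95
tcp_pos: [0.4743, 0.1633, 0.0662]
tcp_rot: [-0.478, -0.519, 0.521, 0.48]
contact_force: [-0.8, 0.4, -0.2]
grip_width: 0.006
```

```bash
python3 - <<'E'
from h import *
p,f,g,T=settle(6); d=p[:2]-[.4872,.1188]
print(p,f,g,'box x',.0135+d@[.0797,-.9968],'y',-.028+d@[.9968,.0797],p[2])
E
```

```text
[0.4763 0.1628 0.0684] [-0.01 -0.17  0.02] 0.0014020482309217064 box x -0.03122793 y -0.035358320000000026 0.0684
```

Now I press down the last bit with small steps.

jog_arm(
  deltas=[
    [0.004,0.004,0,0,0,0,0],
    [0.004,0.004,0,0,0,0,0],
    [0,0.002,0,0,0,0,0],
    [0,0.002,0,0,0,0,0],
    [0,0,0,0,0,0,0],
  ],
)

```text
t: 21.67
tcp_pos: [0.4765, 0.1713, 0.0594]
tcp_rot: [0.479, 0.52, -0.52, -0.479]
contact_force: [-5.6, -0.6, 17.4]
grip_width: 0.006
```

```bash
python3 - <<'E'
from h import *
p,f,g,T=settle(6); print(p,f)
E
```

```text
[0.4765 0.1713 0.0594] [-6.19 -0.51 17.36]
```

The lid is down: tip at 59.4 mm with 17 N reaction, matching the 59.5 mm shut height. I'll lift, go behind the knob, and look.

jog_arm(
  deltas=[
    [0,-0.03,0,0,0,0,0],
    [0,-0.04,0,0,0,0,0],
    [0,-0.03,0,0,0,0,0],
    [0.019,-0.02,0.025,0,0,0,0],
    [0.0195,0,0.03,0,0,0,0],
    [0,0,0,0,0,0,0],
    [0,0,0,0,0,0,0],
  ],
)

```text
t: 22.55
tcp_pos: [0.4169, 0.2052, 0.1768]
tcp_rot: [0.479, 0.521, -0.52, -0.479]
contact_force: [-0.3, 0.6, -0.5]
grip_width: 0.006
```

```bash
python3 - <<'E'
from h import *
s=snap('wrist'); p,f,g,T=settle(6); d=p[:2]-[.4872,.1188]
print(p,f,'box x',.0135+d@[.0797,-.9968],'y',-.028+d@[.9968,.0797])
cv2.imwrite('pics/w8.png',s['frame'][...,::-1])
C=cloud(s); c=np.array([.514,.135]); bx=np.array([.0797,-.9968]);by=np.array([.9968,.0797])
Q=np.dstack([(C[...,:2]-c)@bx,(C[...,:2]-c)@by,C[...,2]])
m=(Q[...,0]>-.1)&(Q[...,0]<-.06)&(Q[...,1]>-.09)&(Q[...,1]<-.02)&(Q[...,2]>.09)&(Q[...,2]<.105)
ys,xs=np.nonzero(m); print('knob px',len(xs),xs.mean(),ys.mean()); P=onplane(s,[[xs.mean(),ys.mean()]],.0995)[0]; print(P,((P-p)@T).round(4),(P[:2]-c)@bx,(P[:2]-c)@by)
hsv=cv2.cvtColor(s['frame'],cv2.COLOR_RGB2HSV); m=(hsv[...,0]>100)&(hsv[...,0]<125)&(hsv[...,1]>100)&(abs(Q[...,0])<.055)&(abs(Q[...,1])<.09)
q=Q[m]; print('lid z fit',len(q),np.polyfit(q[:,0],q[:,2],1))
E
```

```text
[0.4184 0.2041 0.1762] [ 0.32  0.19 -0.17] box x -0.0770104 y -0.08978143000000004
knob px 0 nan nan
[nan nan nan] [nan nan nan] nan nan
lid z fit 11580 [-0.00041717  0.05919501]<stdin>:8: RuntimeWarning: Mean of empty slice.
  ret = ret.dtype.type(ret / rcount)
```

View pics/w8.png

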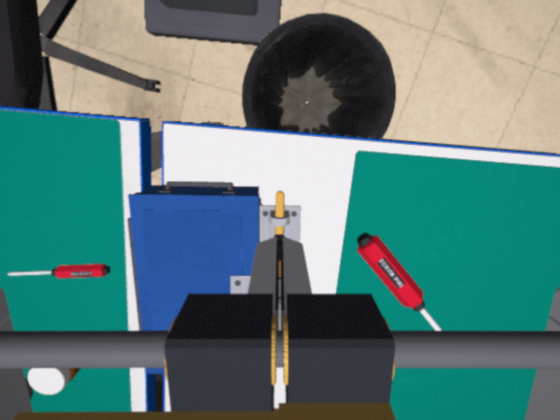

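The lid lies flat (fitted height 59.2 mm, no slope) and the rod (px 280,200) lines up with the fingers. Lowering behind the knob.

jog_arm(
  deltas=[
    [0,0.025,0,0,0,0,0],
    [0,0.03,0,0,0,0,0],
    [0,0.025,0,0,0,0,0],
    [0,0.01,0,0,0,0,0],
    [0,0,0,0,0,0,0],
    [0,0,0,0,0,0,0],
  ],
)

```text
t: 23.4
tcp_pos: [0.4183, 0.2043, 0.0868]
tcp_rot: [-0.479, -0.52, 0.52, 0.48]
contact_force: [-0.7, 0.1, -0.7]
grip_width: 0.004
```

```bash
python3 - <<'E'
from h import *
p,f,g,T=settle(6); d=p[:2]-[.4872,.1188]
print(p,f,'box x',.0135+d@[.0797,-.9968],'y',-.028+d@[.9968,.0797])
E
```

```text
[0.4195 0.2048 0.0883] [-0.08  0.03  0.21] box x -0.07762049000000001 y -0.08862916000000004
```

jog_arm(
  deltas=[
    [0,0.003,-0.004,0,0,0,0],
    [0,0,-0.005,0,0,0,0],
    [0,0,-0.005,0,0,0,0],
    [0,0,-0.005,0,0,0,0],
    [0,0,-0.005,0,0,0,0],
    [0,0,-0.004,0,0,0,0],
    [0,0,-0.004,0,0,0,0],
    [0,0,0,0,0,0,0],
  ],
)

```text
t: 24.37
tcp_pos: [0.4509, 0.2071, 0.0838]
tcp_rot: [0.48, 0.52, -0.52, -0.479]
contact_force: [-0.2, -0.4, -0.3]
grip_width: 0.006
```

jog_arm(
  deltas=[
    [0,0,-0.003,0,0,0,0],
    [0,0,-0.003,0,0,0,0],
    [0,0,0,0,0,0,0],
  ],
)

```text
t: 24.62
tcp_pos: [0.4564, 0.2075, 0.0837]
tcp_rot: [0.479, 0.52, -0.52, -0.479]
contact_force: [-0.7, -1.2, -0.2]
grip_width: 0.007
```

```bash
python3 - <<'E'
from h import *
p,f,g,T=settle(6); d=p[:2]-[.4872,.1188]
print(p,f,'box x',.0135+d@[.0797,-.9968],'y',-.028+d@[.9968,.0797])
E
```

```text
[0.4563 0.2076 0.0839] [-0.03 -0.18 -0.29] box x -0.07747857000000001 y -0.051723760000000035
```

jog_arm(
  deltas=[
    [0,0,-0.002,0,0,0,0],
    [0,0,-0.002,0,0,0,0],
    [0,0,0,0,0,0,0],
  ],
)

```text
t: 25.17
tcp_pos: [0.4601, 0.2079, 0.0839]
tcp_rot: [-0.479, -0.52, 0.52, 0.479]
contact_force: [-1.3, -0.4, 1.0]
grip_width: 0.003
```

jog_arm(
  deltas=[
    [0,0,-0.0015,0,0,0,0],
    [0,0,-0.0015,0,0,0,0],
    [0,0,0,0,0,0,0],
  ],
)

```text
t: 25.42
tcp_pos: [0.4629, 0.2081, 0.0838]
tcp_rot: [-0.479, -0.52, 0.52, 0.479]
contact_force: [-1.1, -0.3, 1.2]
grip_width: 0.005
```

```bash
python3 - <<'E'
from h import *
p,f,g,T=settle(6); d=p[:2]-[.4872,.1188]
print(p,f,'box x',.0135+d@[.0797,-.9968],'y',-.028+d@[.9968,.0797])
E
```

```text
[0.4629 0.2081 0.0838] [-1.54 -0.02  0.95] box x -0.07745095000000002 y -0.045105030000000046
```

jog_arm(
  deltas=[
    [0,0,-0.001,0,0,0,0],
    [0,0,-0.001,0,0,0,0],
    [0,0,-0.001,0,0,0,0],
    [0,0,0,0,0,0,0],
  ],
)

```text
t: 26.05
tcp_pos: [0.4632, 0.2081, 0.0835]
tcp_rot: [-0.478, -0.518, 0.522, 0.481]
contact_force: [-7.2, -0.4, 6.3]
grip_width: 0.005
```

jog_arm(
  deltas=[
    [0,0,-0.001,0,0,0,0],
    [0,0,-0.001,0,0,0,0],
    [0,0,0,0,0,0,0],
  ],
)

```text
t: 26.3
tcp_pos: [0.4633, 0.2081, 0.0834]
tcp_rot: [-0.477, -0.517, 0.523, 0.482]
contact_force: [-13.2, -1.6, 11.1]
grip_width: 0.003
```

```bash
python3 - <<'E'
from h import *
p,f,g,T=settle(5); d=p[:2]-[.4872,.1188]
print(p,f,'box x',.0135+d@[.0797,-.9968],'y',-.028+d@[.9968,.0797])
E
```

```text
[0.4633 0.2082 0.0834] [-12.48  -0.98  10.83] box x -0.07751875 y -0.04469834000000003
```

Hard stop reached: knob at y ≈ -44.7+8+7.5 ≈ -29 mm, against an expected -30 mm. Backing off and checking.

jog_arm(
  deltas=[
    [0,0,0.006,0,0,0,0],
    [0,0,0.008,0,0,0,0],
    [0,-0.03,0.0,0,0,0,0],
    [0,-0.04,0,0,0,0,0],
    [0,-0.04,0.02,0,0,0,0],
    [0,-0.04,0.03,0,0,0,0],
    [0.03,0,0.02,0,0,0,0.3],
    [0.04,0,0,0,0,0,0.6],
  ],
)

```text
t: 27.22
tcp_pos: [0.3847, 0.2715, 0.2278]
tcp_rot: [0.482, 0.521, -0.517, -0.479]
contact_force: [0.1, 0.7, -0.1]
grip_width: 0.113
```

jog_arm(
  deltas=[
    [0.04,0,0,0,0,0,0.8],
    [0.04,0,0,0,0,0,1],
    [0.02,0,0,0,0,0,1],
    [0,0,0,0,0,0,1],
  ],
)

```text
t: 27.55
tcp_pos: [0.3763, 0.3754, 0.2246]
tcp_rot: [0.478, 0.522, -0.52, -0.478]
contact_force: [-0.6, 0.3, -0.6]
grip_width: 0.393
```

```bash
python3 - <<'E'
from h import *
a=snap('scene'); t=snap('top'); c=np.array([.514,.135]); bx=np.array([.0797,-.9968]);by=np.array([.9968,.0797])
for n in ['scene','top']:
    s=load(n); C=cloud(s); Q=np.dstack([(C[...,:2]-c)@bx,(C[...,:2]-c)@by,C[...,2]])
    m=(Q[...,0]>-.1)&(Q[...,0]<-.055)&(Q[...,1]>-.09)&(Q[...,1]<.02)&(Q[...,2]>.085)&(Q[...,2]<.108); print(n,'knob box',m.sum(),np.median(Q[m],0).round(4))
    hsv=cv2.cvtColor(s['frame'],cv2.COLOR_RGB2HSV); m=(hsv[...,0]>100)&(hsv[...,0]<125)&(hsv[...,1]>100)&(abs(Q[...,0])<.055)&(abs(Q[...,1])<.09)
    q=Q[m]; print('lid',len(q),np.polyfit(q[:,0],q[:,2],1))
A=cv2.resize(a['frame'][150:270,170:330,::-1],(560,420),interpolation=cv2.INTER_CUBIC)
B=cv2.resize(t['frame'][180:280,190:280,::-1],None,fx=2.6,fy=4.2,interpolation=cv2.INTER_CUBIC)
cv2.imwrite('pics/end.png',np.hstack([A,B]))
E
```

```text
scene knob box 37 [-0.0714 -0.0308  0.0976]
lid 2230 [-0.23048922  0.05670724]
top knob box 33 [-0.0772 -0.0278  0.0994]
lid 2956 [0.00171981 0.06032085]
```

The picture limit is reached, but the numbers agree: knob at box y -28 to -31 mm (expected -30 at the stop), and the lid is level at 60 mm from the top camera. Handing in.

```bash
python3 -c "
from h import *
o=bot.get_obs(); print(o['t'],o['contact_force'],o['grip_width']); print(bot.close_job())"
```

```text
27.65 [ 0.01286512 -0.7953378   0.17472042] 0.4765879072169085
the job is handed in; nothing more can be done
None
```

The job is done and handed in at 27.7 s of the 72 s allowed. The middle-sized screwdriver is in the narrow lane, the flush cutter is in the wide lane, the lid is shut and the brass bolt is pushed to its stop.

**Tools:** The wrist view taken before the lid was closed shows both tools lying flat in their lanes. Each was released just above the box, with the fingertips at about 60 mm (rim 56 mm). The cutter was tilted about 8° on release so the gripper body cleared the open lid.

**Cutter grasp:** My first try closed too high and slid over the handles. It moved the cutter only about 2 mm. I looked again and gripped it correctly at 42.8 mm.

**Lid:** It stopped at a fingertip height of 59.4 mm with 17 N of push. The top camera then fits it level at about 60 mm.

**Bolt:** It reached a hard stop at about 12 N. The knob now measures at box y -28 to -31 mm, against -30 mm expected at full travel.

**Checks that disagreed or were missed:**
- **Scene camera:** its lid fit shows a false slope, most likely because it also caught the box's side wall. The top and wrist fits are flat.
- **Final picture:** the picture limit was reached, so I could not view one. The end state rests on depth and force numbers, and I did not see the hasp on the staple directly.
- **Jar, carton and tin:** I did not measure them again at the end. The planned path stayed clear of them, and the force readings showed no unexpected contact.

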